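Index the sample slide one notch under the reading head

TASK

Two hand-operated sample slides stand on the lab bench. On the one whose carriage carries the vials, pull its spring-loaded index knob up, slide the carriage exactly one notch (40 mm) along its rail towards the grey reading head, and release the knob so that it drops fully home in that notch. Leave the carriage of the empty slide where it is.

Things in the scene. Friction and masses are not known exactly. Their poses are not given: they have to be found in the camera images.
- index_grip (a point): centre of the black round head (30 mm diameter, 30 mm tall) of the upright index knob in the middle of the vial carriage, 85 mm above the bench when down: the head spans 70 to 100 mm. Rides with the knob; z = pull direction (up), y = along the rail, x = across it. The head is free on both x sides; along y the nearest vials, 70 mm high, begin 41 mm from its axis.
- index (a joint): pull of that knob in m: 0 = fully down, pin home; 0.024 = top stop. A spring pushes it down (4 N at 0, 10 N at the stop). From 0.016 up the pin is clear of the notched strip and the carriage slides freely (about 1 N); below 0.006 it is locked. Let go within about 6 mm of a notch, the pin springs down and centres itself; elsewhere it rests on the strip.
- shuttle (a joint): position in m of the vial carriage (white plate 70 mm wide, 210 mm long, top 46 mm above the bench, a row of three small capped vials on each side of the knob) along its rail, positive along y of index_grip. Notches at -0.080, -0.040, 0, 0.040, 0.080; starts locked at 0. It moves only along the rail, which is fixed to the bench and turned up to 10 degrees from the robot's y axis.
- read_head: grey arch over the vial slide's rail, fixed; 130 mm wide (x, across the rail), 40 mm along it, 143 mm tall, opening 80 mm high, origin on the bench below its middle. It stands 135 mm along the rail from the starting knob, on the +y or the -y side; the carriage passes beneath. At the other end stands a bare frame of thin 8 mm steel rod, 109 mm tall: not the reading head.
- spare_shuttle (a joint): position in m of the empty slide's carriage along its own rail; starts locked at 0 and must stay there. The empty slide stands 190 to 250 mm nearer to or farther from the robot than the vial slide, with the same rail and the same knob, but its carriage is a bare white plate without vials and no arch or frame stands over it.
Not all that is in view belongs to the job. What is shaped like the read_head but purple is not meant.

How it is judged:
On the way:
1. the vial slide's index knob is pulled up clear of its notch (value of joint index above 0.013 m), for 0.1 s.
At the end, for the whole second after the job is handed in: The vial carriage rests within 6 mm of the notch next to its starting one on the reading head's side (40 mm on), its index knob is down to within 4 mm of fully home, and the empty slide's carriage is within 10 mm of where it started (((y of read_head in the frame of index_grip above 0 m and value of joint shuttle between 0.034 and 0.046 m) or (y of read_head in the frame of index_grip below 0 m and value of joint shuttle between -0.046 and -0.034 m)) and value of joint index below 0.004 m and velocity of joint shuttle between -0.01 and 0.01 m/s and value of joint spare_shuttle between -0.01 and 0.01 m); the robot touches nothing.
It fails at once if the empty slide's carriage is moved out of its notch (value of joint spare_shuttle above 0.015 m or value of joint spare_shuttle below -0.015 m).
It also fails if it takes over 32 s, if anything falls off the work surface, if the arm or the gripper's body presses on something with over 40 N, if the wrist force passes 120 N, or if a joint passes its speed limit or range.

ROBOT

A 6-joint arm with a two-finger parallel gripper is mounted at the origin on the work surface. World frame = base frame: x ahead of the robot, y to its left, z up, the work surface at z = 0. Lengths are in m, angles in rad, forces in N, time in s.
With the tool pointing down it reaches from about 0.25 to 0.775 m from the base axis. Payload 4 kg.
Tool frame: the origin (TCP) lies midway between the tips of the shut fingers; the grasp point (between the pads) lies 19 mm behind it (robot.pinch_z is the distance from the TCP to the grasp point, in m); x points along the fingers, y is the direction in which the jaws open and shut, and the axes are right-handed (so a half turn about x gives the same grasp; the last joint's range is limited). The gripper opens to 94 mm and grips with 3 to 60 N. Pads are 16 mm wide; open, the fingers measure 119 mm over their backs; the gripper's body (75 mm by 177 mm) begins 78 mm behind the grasp point.
Start: joints at [1.137, 0.087, 1.371, -0, 1.684, -0.103], TCP at [0.179, 0.52, 0.206] pointing down, gripper open.
Joint ranges: [-3.1, 3.1], [-0.76, 2.03], [0.27, 2.55], [-1.08, 4.22], [0.17, 2.65], [-2.57, 2.57]. Speed limits (rad/s): [2.79, 2.79, 3.14, 3.14, 3.14, 3.14].

INTERFACE

Orientations are given as [roll, pitch, yaw] about the fixed x, y, z axes, in that order (R = Rz(yaw) Ry(pitch) Rx(roll)).
In Python, from bench import robot, imaging gives the robot as it stands. The module is installed in compiled form; this text tells all that it offers.
- The arm moves only by the tool drive_tool, never from a script. Its argument "commands" is a list that holds one entry, the list of rows, each a list of 4 numbers: the shift along the tool's x, y, z as a fraction of full scale, then the turn about the tool's x as a fraction of full scale. A call has 1 to 20 rows; each row shifts and turns the commanded pose from where the row before left it, along the tool's axes as they then stand; what a row does not reach is not made up. Full scale, the value 1, is 0.25 m for a shift and 360 degrees for a turn. A row lasts 1/10 s, in which the tool goes at most 50 mm and 8.59 degrees, less where a joint would pass 70% of its speed; a pose out of reach is approached as far as the arm can. A call with a number of a shift or a turn outside -1 to 1 is refused whole. A call with a gripper value outside its range is refused whole. "grip" is the opening, from 0 (shut) to 1 (fully open), set as the call begins (left out, the last holds). The fingers move at their own pace and stop on an object; the grip force is fixed at half the most. Time passes only in rows, so rows that do not move let the fingers close. It gives the time, the measured TCP pose, the force and the opening at its end, in the units of the state.
- robot.get_obs(): the state, without advancing time (a new reading comes with each control period).
- imaging.snapshot(name): name is "scene" or "top" or "wrist"; returns a dict with "pixels" (420x560x3 uint8, red, green, blue), "z_map" (420x560 float32, m along the optical axis (not along the pixel's ray), 0 where there is no reading), "mtx" (3x3 intrinsics, pixels), "extrinsics" (4x4, takes a point from world to camera coordinates). Camera axes: x right, y up, looking along -z (the intrinsics and any distortion apply to the point x, -y, -z); pixel columns grow to the right and rows downward; lengths in m; the calibration is good to about 2 mm. The wrist camera is an equidistant fisheye: a pixel r from the principal point sees the ray r / f radians off the axis. A picture is of the moment at which its call begins.
- robot.close_job(): hands the job in, once; it reports no verdict.
The state is a dict: "time": time; "joint_positions": joint angles; "qvel": joint speeds; "joint_torque": joint torques, N m; "tool_pos": TCP position; "ee_rot": TCP orientation; "wrist_force": force on the tool from outside, world axes, zero at the start; "wrist_torque": the same for the moment, N m; "width": finger opening in m.
Only numpy, scipy, OpenCV 4.12 (cv2) and the standard library are available. Lean on these libraries where they do the work, as an engineer would, in place of code of your own. Each camera call takes 0.05 s, during which the arm holds its last target.

## Working session

There is one attempt and no reset: what is moved stays moved. The work goes in short steps, Python scripts to look and compute and a tool call to move; the robot and the scene stay as the last step left them, time stands still between calls to the robot, and variables do not carry over. Pictures are saved under pics/ and viewed, and the job is handed in when it is done.

Besides the shell and the picture viewer there is one more tool, called after "Request:" as name(argument=value, ...) on one line, values as JSON. drive_tool: Moves the arm, as the interface text tells. Shift numbers are shares of 0.25 m and turn numbers shares of 360 degrees, none past 1 either way. Its arguments: {"type":"object","properties":{"commands":{"type":"array","items":{"type":"array","items":{"type":"array","items":{"type":"number","minimum":-1,"maximum":1}}}},"grip":{"type":"number"}},"required":["commands"]}

```bash
mkdir -p pics; python3 - <<'E'
from bench import robot, imaging
import cv2,numpy as np
o=robot.get_obs(); print({k:np.round(v,3).tolist() for k,v in o.items()}, robot.pinch_z)
for n in ("scene","top"):
    s=imaging.snapshot(n); np.savez(f"{n}.npz",**s)
    cv2.imwrite(f"pics/{n}0.png",s["pixels"][:,:,::-1]); print(n,s["mtx"].round(1).tolist(),s["extrinsics"].round(3).tolist(),[k for k in s])
E
```

```text
{'time': 0.0, 'joint_positions': [1.137, 0.088, 1.372, 0.0, 1.684, -0.103], 'qvel': [0.0, 0.001, 0.001, -0.0, -0.0, 0.0], 'joint_torque': [-0.0, -34.02, -30.242, 0.072, 0.033, -0.0], 'tool_pos': [0.178, 0.52, 0.204], 'ee_rot': [-1.677, 1.569, -2.008], 'wrist_force': [0.106, -0.228, 0.06], 'wrist_torque': [-0.048, 0.026, 0.001], 'width': 0.094} 0.0188
scene [[384.8, 0.0, 281.4], [0.0, 384.8, 212.4], [0.0, 0.0, 1.0]] [[0.852, 0.524, 0.008, -0.425], [-0.455, 0.732, 0.506, 0.302], [0.26, -0.435, 0.862, -1.091], [0.0, 0.0, 0.0, 1.0]] ['pixels', 'z_map', 'mtx', 'extrinsics']
top [[394.3, 0.0, 278.1], [0.0, 394.3, 210.0], [0.0, 0.0, 1.0]] [[0.003, -1.0, 0.012, -0.125], [0.983, 0.006, 0.181, -0.598], [-0.181, 0.012, 0.983, -0.818], [0.0, 0.0, 0.0, 1.0]] ['pixels', 'z_map', 'mtx', 'extrinsics']
```

View pics/scene0.png

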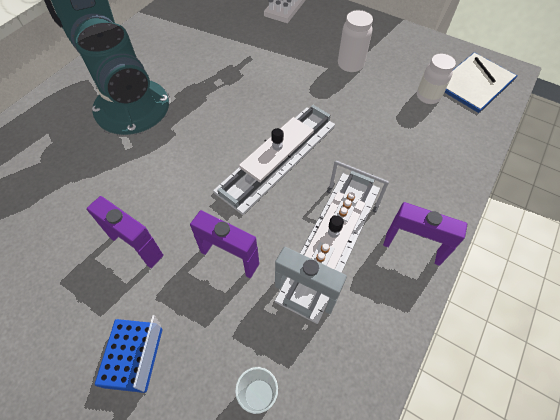

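View pics/top0.png

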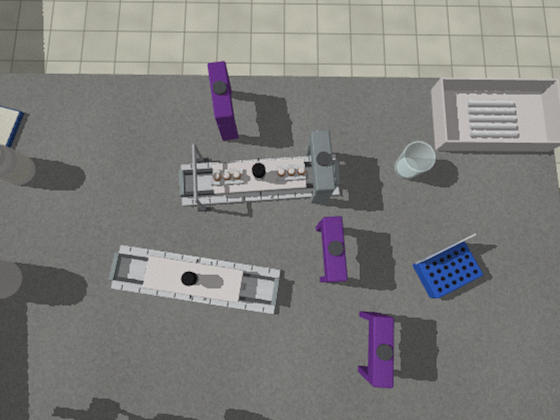

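The vial slide's knob is at top (259,171) and scene (336,223). It has vials on both sides, the grey arch at top (322,165) and the rod frame at top (197,178). The empty slide's knob is at top (190,279) and scene (277,135). The purple arches are decoys. Next I'll measure and make a crop.

```bash
cat > h.py <<'E'
import numpy as np,cv2
def proj_mats(s):
    F=np.diag([1,-1,-1.]); return s["mtx"]@(F@s["extrinsics"][:3])
def ray(s,uv):
    E=s["extrinsics"];R=E[:3,:3];c=-R.T@E[:3,3]
    d=np.linalg.inv(s["mtx"])@np.r_[uv,1.]; return c,R.T@(d*[1,-1,-1])
def onz(s,uv,z):
    c,d=ray(s,uv); return c+d*(z-c[2])/d[2]
def tri(a,ua,b,ub):
    X=cv2.triangulatePoints(proj_mats(a),proj_mats(b),np.float64(ua).reshape(2,1),np.float64(ub).reshape(2,1))[:,0]
    return X[:3]/X[3]
def cloud(s):
    v,u=np.mgrid[:420,:560]; z=s["z_map"].astype(float);K=s["mtx"]
    P=np.stack([(u-K[0,2])/K[0,0]*z,-(v-K[1,2])/K[1,1]*z,-z],-1)
    E=s["extrinsics"]; return (P-E[:3,3])@E[:3,:3]
E
python3 - <<'E'
from h import *
S={n:dict(np.load(n+".npz")) for n in("scene","top")}
pts={}
for n,c0 in(("scene",(336,223)),("top",(259,171)),):
    s=S[n];px=s["pixels"];m=(px.max(2)<45).astype(np.uint8)
    k,l,st,ce=cv2.connectedComponentsWithStats(m)
    i=[j for j in range(1,k) if st[j,4]>25 and np.hypot(*(ce[j]-c0))<15]
    print(n,[(ce[j].round(1),st[j]) for j in i])
    P=cloud(s)
    for j in i:
        q=P[l==j]; print(" depth z pct",np.percentile(q[:,2],[5,25,50,75,95]).round(3)); t=q[(q[:,2]>.094)]; print("  top pts mean",t.mean(0).round(4),len(t), t.min(0).round(3),t.max(0).round(3))
        pts[n]=ce[j]
print("tri",tri(S["scene"],pts["scene"],S["top"],pts["top"]).round(4))
# plate: white at z~46
s=S["top"];P=cloud(s);px=s["pixels"]
sel=(abs(P[...,2]-.046)<.006)&(px.min(2)>150)&(np.mgrid[:420,:560][0]<215)&(np.mgrid[:420,:560][0]>140)
xy=P[sel][:,:2].astype(np.float32);print("plate",len(xy),cv2.minAreaRect(xy), np.median(P[sel][:,2]))
# arch top
g=(P[...,2]>.125)&(P[...,2]<.155)&(np.mgrid[:420,:560][1]>300)&(np.mgrid[:420,:560][1]<345)&(np.mgrid[:420,:560][0]<210)&(np.mgrid[:420,:560][0]>120)
print("arch",g.sum(),cv2.minAreaRect(P[g][:,:2].astype(np.float32)))
# rail low white edges, whole slide
r=(P[...,2]>.012)&(P[...,2]<.16)&(np.mgrid[:420,:560][1]>175)&(np.mgrid[:420,:560][1]<345)&(np.mgrid[:420,:560][0]<212)&(np.mgrid[:420,:560][0]>150)
print("rail",cv2.minAreaRect(P[r&(P[...,2]<.04)][:,:2].astype(np.float32)))
c=cv2.resize(px[120:220,170:350],None,fx=4,fy=4,interpolation=cv2.INTER_CUBIC);cv2.imwrite("pics/crop_top.png",c[:,:,::-1])
E
```

```text
scene [(array([334.9, 224. ]), array([329, 216,  14,  16, 157], dtype=int32))]
 depth z pct [0.078 0.088 0.096 0.098 0.1  ]
  top pts mean [ 0.6811 -0.0868  0.1045] 101 [ 0.667 -0.473  0.094] [ 0.783 -0.068  0.792]
top [(array([258.5, 170.3]), array([253, 163,  12,  15, 146], dtype=int32))]
 depth z pct [0.089 0.097 0.098 0.1   0.101]
  top pts mean [ 0.6783 -0.0791  0.0987] 129 [ 0.665 -0.091  0.094] [ 0.693 -0.067  0.102]
tri [ 0.6804 -0.0792  0.0827]
plate 1374 ((0.7141059041023254, -0.3785144090652466), (0.0747021958231926, 0.8146723508834839), 6.414864540100098) 0.04512395816101396
arch 1176 ((0.6908084750175476, -0.21372243762016296), (0.1315254420042038, 0.040464192628860474), 4.437045574188232)
rail ((0.6777666807174683, -0.07901245355606079), (0.125421941280365, 0.37095993757247925), 4.161231517791748)
```

```bash
python3 - <<'E'
from h import *
s=dict(np.load("scene.npz"));c=cv2.resize(s["pixels"][150:330,230:430],None,fx=3.3,fy=3.3,interpolation=cv2.INTER_CUBIC);cv2.imwrite("pics/crop_scene.png",c[:,:,::-1])
E
```

```text
(no output)
```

View pics/crop_top.png

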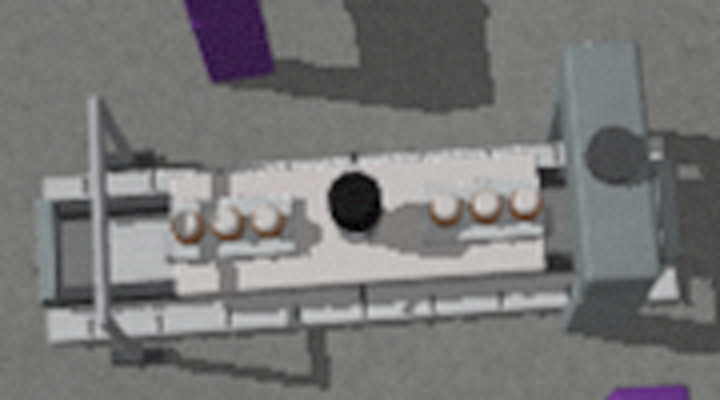

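View pics/crop_scene.png

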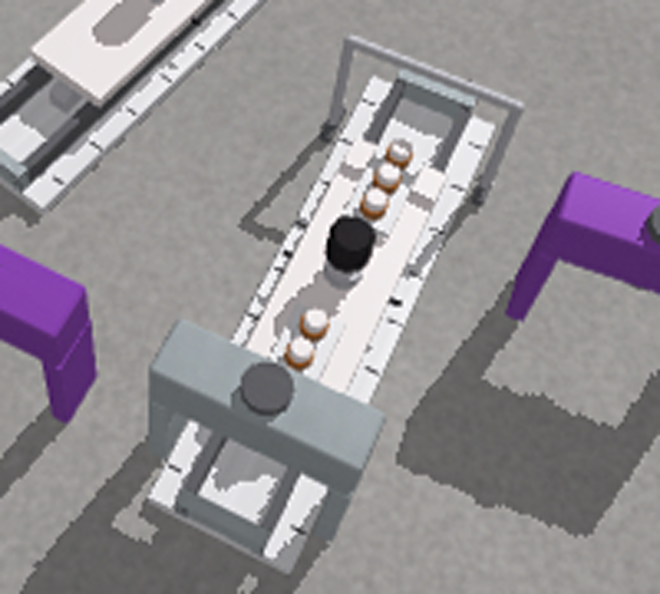

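The crops confirm the target: vials on both sides of the knob, with the grey arch at the -y end (right in top, crop (610,180)). So the carriage goes towards -y. The knob triangulates to (0.680,-0.079,0.083) and the rail is turned about 4.4°. Now the move numbers.

```bash
cat >> h.py <<'E'
from scipy.spatial.transform import Rotation as Ro
def plan(o,target,ang=None):
    R=Ro.from_euler("xyz",o["ee_rot"]).as_matrix();p=np.array(o["tool_pos"])
    print("t",o["time"],"p",p.round(4),"x",R[:,0].round(3),"y",R[:,1].round(3),"yaw_y",np.degrees(np.arctan2(R[1,1],R[0,1])).round(2),"width",round(float(o["width"]),4),"F",np.round(o["wrist_force"],1),"j",np.round(o["joint_positions"],2))
    d=R.T@(np.array(target)-p); print("shift tool m",d.round(4),"frac",(d/.25).round(4))
E
python3 - <<'E'
from h import *; from bench import robot
plan(robot.get_obs(),[.679,-.079,.19])
s=dict(np.load("top.npz"));P=cloud(s);print(P[150:185,5:30][...,2].max(),P[160,15],P[275,8],P[260:300,0:20][...,2].max())
E
```

```text
t 0.1 p [0.1785 0.5197 0.2045] x [-0.001 -0.002 -1.   ] y [ 0.325  0.946 -0.002] yaw_y 71.04 width 0.0945 F [0.5 0.4 0.2] j [ 1.14  0.09  1.37 -0.    1.68 -0.1 ]
shift tool m [ 0.0151 -0.4036  0.6679] frac [ 0.0605 -1.6146  2.6716]
0.9145657895922952 [0.70188368 0.45422163 0.07901179] [0.45415229 0.45719513 0.0498317 ] 0.9145657895922952
```

Request:
drive_tool(commands=[[[0,-0.08,0.134,0],[0,-0.08,0.134,0],[0,-0.08,0.134,0],[0,-0.08,0.134,0],[0,-0.08,0.134,0],[0,-0.08,0.134,0],[0,-0.08,0.134,0],[0,-0.08,0.134,0],[0,-0.08,0.134,0],[0,-0.08,0.134,0],[0,-0.08,0.134,0],[0,-0.08,0.134,0],[0,-0.08,0.134,0],[0,-0.08,0.134,0],[0,-0.08,0.134,0],[0,-0.08,0.134,0],[0,-0.08,0.134,0],[0,-0.08,0.134,0]]], grip=1)

```text
time: 1.9
tool_pos: [0.6326, -0.0175, 0.2047]
ee_rot: [-3.085, 1.569, 2.867]
wrist_force: [0.6, 0.6, -0.2]
width: 0.0941
```

Request:
drive_tool(commands=[[[0,0,0,0.023],[0,0,0,0.023],[0,0,0,0.023],[0,0,0,0.023],[0,0,0,0.023],[0,0,0,0.023],[0,0,0,0.023],[0,0,0,0.023],[0,0,0,0],[0,0,0,0]]])

```text
time: 2.9
tool_pos: [0.6318, -0.0161, 0.2049]
ee_rot: [-1.882, 1.57, 2.917]
wrist_force: [-1.0, 0.0, -0.0]
width: 0.0938
```

```bash
python3 - <<'E'
from h import *; from bench import robot,imaging
plan(robot.get_obs(),[.679,-.079,.19])
s=imaging.snapshot("wrist");np.savez("wrist.npz",**s);cv2.imwrite("pics/w1.png",s["pixels"][:,:,::-1]);print(s["mtx"],s["extrinsics"].round(3))
E
```

```text
t 2.9 p [ 0.6318 -0.0161  0.2049] x [-0.001  0.    -1.   ] y [ 0.996  0.087 -0.001] yaw_y 4.98 width 0.0938 F [-1.  0. -0.] j [-0.12  0.27  1.16  0.    1.71 -0.2 ]
shift tool m [0.0148 0.0416 0.0668] frac [0.0594 0.1662 0.267 ]
[[325.1922621    0.         286.08074589]
 [  0.         325.1922621  213.62046332]
 [  0.           0.           1.        ]] [[ 0.996  0.087 -0.002 -0.628]
 [-0.085  0.969 -0.23   0.093]
 [-0.018  0.229  0.973 -0.374]
 [ 0.     0.     0.     1.   ]]
```

View pics/w1.png

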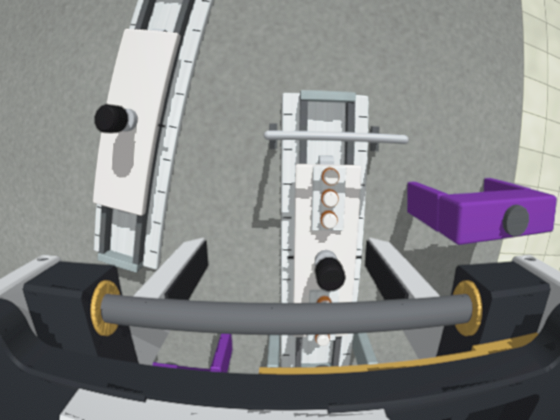

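The wrist view shows the target knob at (330,272) between the two vial rows, with the rod frame at (337,136). I'll cross-check the knob position from this view.

```bash
python3 - <<'E'
from h import *
s=dict(np.load("wrist.npz"));px=s["pixels"]
m=(px.max(2)<50).astype(np.uint8); m[:245]=0;m[292:]=0;m[:,:300]=0;m[:,360:]=0
k,l,st,ce=cv2.connectedComponentsWithStats(m);print(st,ce)
P=None
E=s["extrinsics"];R=E[:3,:3];c=-R.T@E[:3,3];K=s["mtx"]
def wr(u,v):
    d=np.array([u-K[0,2],v-K[1,2]])/K[0,0];r=np.hypot(*d);a=np.array([*(d/r*np.sin(r)),np.cos(r)]);return R.T@(a*[1,-1,-1])
j=1+np.argmax(st[1:,4])
w=wr(*ce[j])
print("cam",c.round(3),"z.085:",(c+w*(.085-c[2])/w[2]).round(4))
# triangulate with top and scene rays (least squares)
A=np.zeros((3,3));b=np.zeros(3);L=[(c,w/np.linalg.norm(w))]
for n,uv in(("scene",(334.9,224.)),("top",(258.5,170.3))):
    cc,d=ray(dict(np.load(n+".npz")),uv);L.append((cc,d/np.linalg.norm(d)))
for cc,d in L: M=np.eye(3)-np.outer(d,d);A+=M;b+=M@cc
X=np.linalg.solve(A,b);print(X.round(4),[np.linalg.norm((np.eye(3)-np.outer(d,d))@(X-cc)).round(4) for cc,d in L])
# rail long direction in wrist view: centre of far plate edges -> via arch/frame
for uv in((285,95),(283,200),(367,97),(364,200)):
    q=wr(*uv);print(uv,(c+q*(.03-c[2])/q[2]).round(4))
E
```

```text
[[     0      0    560    420 234490]
 [   316    258     28     32    710]] [[279.34934112 209.30499382]
 [329.25774648 273.90422535]]
cam [0.627 0.051 0.384] z.085: [ 0.681  -0.0782  0.085 ]
[ 0.6807 -0.0792  0.0828] [np.float64(0.0007), np.float64(0.0013), np.float64(0.0007)]
(285, 95) [0.6207 0.0974 0.03  ]
(283, 200) [ 0.6285 -0.0178  0.03  ]
(367, 97) [0.7101 0.1056 0.03  ]
(364, 200) [ 0.7195 -0.0094  0.03  ]
```

All three views agree on the knob: (0.681,-0.079,0.083), with residuals of 1.3 mm or less. I'll move over it and then go down.

Request:
drive_tool(commands=[[[0,0.043,0.067,-0.0015],[0,0.043,0.067,0],[0,0.043,0.067,0],[0,0.043,0.067,0],[0,0,0,0],[0,0,0,0]]])

```text
time: 3.55
tool_pos: [0.6807, -0.0788, 0.2049]
ee_rot: [-2.284, 1.569, 2.522]
wrist_force: [0.3, -0.4, -0.5]
width: 0.0938
```

```bash
python3 - <<'E'
from h import *; from bench import robot
plan(robot.get_obs(),[.6806,-.079,.068])
E
```

```text
t 3.55 p [ 0.6807 -0.0788  0.2049] x [-0.001  0.001 -1.   ] y [ 0.996  0.094 -0.001] yaw_y 5.38 width 0.0938 F [ 0.3 -0.4 -0.5] j [-0.2   0.4   1.    0.    1.75 -0.29]
shift tool m [0.1369 0.     0.0003] frac [5.476e-01 1.000e-04 1.100e-03]
```

Request:
drive_tool(commands=[[[0.07,0,0,0.0025],[0.08,0,0,0],[0.08,0,0,0],[0.08,0,0,0],[0.08,0,0,0],[0.08,0,0,0],[0.078,0,0,0],[0,0,0,0],[0,0,0,0]]])

```text
time: 4.45
tool_pos: [0.6805, -0.0781, 0.0688]
ee_rot: [-2.335, 1.57, 2.456]
wrist_force: [0.4, 0.6, -0.8]
width: 0.094
```

Request:
drive_tool(commands=[[[0,0,0,0],[0,0,0,0],[0,0,0,0],[0,0,0,0],[0,0,0,0],[0,0,0,0],[0,0,0,0],[0,0,0,0],[0,0,0,0],[0,0,0,0]]], grip=0)

```text
time: 5.45
tool_pos: [0.6809, -0.079, 0.0684]
ee_rot: [-2.173, 1.571, 2.617]
wrist_force: [-0.6, 0.4, -0.8]
width: 0.0293
```

```bash
python3 - <<'E'
from h import *; from bench import robot
plan(robot.get_obs(),[.6806,-.079,.068])
E
```

```text
t 5.45 p [ 0.6809 -0.079   0.0684] x [-0.  0. -1.] y [ 0.997  0.077 -0.   ] yaw_y 4.44 width 0.0293 F [-0.6  0.4 -0.8] j [-0.2   0.44  1.2   0.    1.49 -0.28]
shift tool m [ 0.0004 -0.0003 -0.    ] frac [ 0.0015 -0.0012 -0.    ]
```

The grip holds at 29.3 mm. Pulling up 20 mm.

Request:
drive_tool(commands=[[[-0.016,0,0,0],[-0.016,0,0,0],[-0.016,0,0,0],[-0.016,0,0,0],[-0.016,0,0,0],[0,0,0,0],[0,0,0,0],[0,0,0,0]]])

```text
time: 6.25
tool_pos: [0.6808, -0.0789, 0.0879]
ee_rot: [-1.954, 1.57, 2.836]
wrist_force: [3.0, -1.7, -9.2]
width: 0.0293
```

```bash
python3 - <<'E'
from h import *; from bench import robot
plan(robot.get_obs(),[.6806+.040*.077,-.079-.040*.997,.0885])
E
```

```text
t 6.25 p [ 0.6808 -0.0789  0.0879] x [-0.001  0.    -1.   ] y [ 0.997  0.078 -0.001] yaw_y 4.45 width 0.0293 F [ 3.  -1.7 -9.2] j [-0.2   0.43  1.18  0.    1.53 -0.28]
shift tool m [-0.0006 -0.0002  0.0401] frac [-0.0026 -0.0008  0.1602]
```

The 9.2 N downward force matches the spring at about 20 mm. Now sliding 40 mm towards the head.

Request:
drive_tool(commands=[[[0,0,0.02,0],[0,0,0.02,0],[0,0,0.02,0],[0,0,0.02,0],[0,0,0.02,0],[0,0,0.02,0],[0,0,0.02,0],[0,0,0.02,0],[0,0,0,0],[0,0,0,0],[0,0,0,0]]])

```text
time: 7.35
tool_pos: [0.684, -0.1193, 0.0886]
ee_rot: [0.084, 1.57, -1.409]
wrist_force: [2.6, -0.9, -9.8]
width: 0.029
```

```bash
python3 - <<'E'
from h import *; from bench import robot
plan(robot.get_obs(),[.6806+.040*.077,-.079-.040*.997,.068])
E
```

```text
t 7.35 p [ 0.684  -0.1193  0.0886] x [ 0.    -0.001 -1.   ] y [0.997 0.077 0.   ] yaw_y 4.43 width 0.029 F [ 2.6 -0.9 -9.8] j [-0.25  0.45  1.15 -0.    1.54 -0.33]
shift tool m [ 0.0206 -0.0003 -0.0005] frac [ 0.0822 -0.0013 -0.002 ]
```

Moved 40.4 mm. Lowering 20 mm, then releasing.

Request:
drive_tool(commands=[[[0.016,0,0,0],[0.016,0,0,0],[0.016,0,0,0],[0.016,0,0,0],[0.016,0,0,0],[0,0,0,0],[0,0,0,0],[0,0,0,0]]])

```text
time: 8.15
tool_pos: [0.6841, -0.1189, 0.0688]
ee_rot: [1.223, 1.571, -0.27]
wrist_force: [0.4, 0.1, -4.4]
width: 0.0294
```

Request:
drive_tool(commands=[[[0,0,0,0],[0,0,0,0],[0,0,0,0],[0,0,0,0],[0,0,0,0],[0,0,0,0],[0,0,0,0],[0,0,0,0],[0,0,0,0],[0,0,0,0]]], grip=1)

```text
time: 9.15
tool_pos: [0.684, -0.1188, 0.0684]
ee_rot: [-2.797, 1.571, 1.993]
wrist_force: [0.2, -0.7, -0.4]
width: 0.0934
```

Request:
drive_tool(commands=[[[-0.08,0,0,0],[-0.08,0,0,0],[-0.08,0,0,0],[-0.08,0,0,0],[-0.08,0,0,0],[-0.08,0,0,0],[-0.08,0,0,0],[-0.08,0,0,0],[0,-0.12,0,0],[0,-0.12,0,0],[0,-0.12,0,0],[0,-0.12,0,0],[0,-0.12,0,0],[0,-0.12,0,0],[0,-0.12,0,0],[0,0,0,0],[0,0,0,0],[0,0,0,0]]])

```text
time: 10.95
tool_pos: [0.4755, -0.1351, 0.2286]
ee_rot: [1.511, 1.57, 0.018]
wrist_force: [0.1, -0.3, -0.3]
width: 0.094
```

```bash
python3 - <<'E'
from h import *; from bench import robot,imaging
plan(robot.get_obs(),[.68,-.079,.2])
S={}
for n,c0 in(("scene",(325,240)),("top",(278,170))):
    s=imaging.snapshot(n);S[n]=s;px=s["pixels"];cv2.imwrite(f"pics/{n}_end.png",px[:,:,::-1])
    m=(px.max(2)<45).astype(np.uint8);k,l,st,ce=cv2.connectedComponentsWithStats(m)
    for j in range(1,k):
        if 60<st[j,4]<400 and np.hypot(*(ce[j]-c0))<130: print(n,ce[j].round(1),st[j],cloud(s)[l==j].mean(0).round(3), np.percentile(cloud(s)[l==j][:,2],95).round(3))
E
```

```text
t 10.95 p [ 0.4755 -0.1351  0.2286] x [ 0.001  0.    -1.   ] y [0.997 0.078 0.001] yaw_y 4.46 width 0.094 F [ 0.1 -0.3 -0.3] j [-0.39 -0.04  1.46  0.    1.73 -0.47]
shift tool m [ 0.0288  0.2083 -0.04  ] frac [ 0.115   0.833  -0.1602]
scene [255.  134.9] [242 111  41  36 240] [ 0.549 -0.161  0.358] 0.366
scene [277.4 136.3] [272 129  11  15 118] [0.454 0.054 0.092] 0.1
scene [327.  239.9] [321 231  15  17 136] [ 0.685 -0.129  0.098] 0.1
top [276.6 168.9] [271 162  12  14 141] [ 0.677 -0.118  0.109] 0.101
```

View pics/scene_end.png

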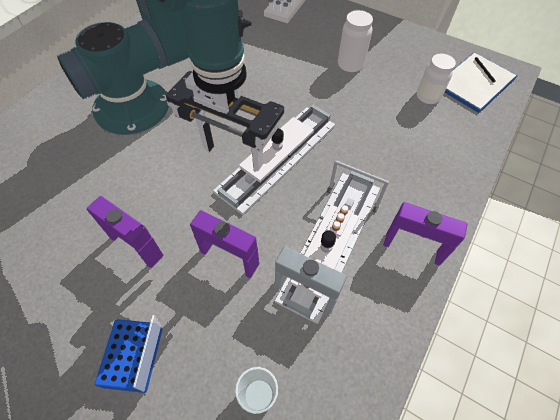

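View pics/top_end.png

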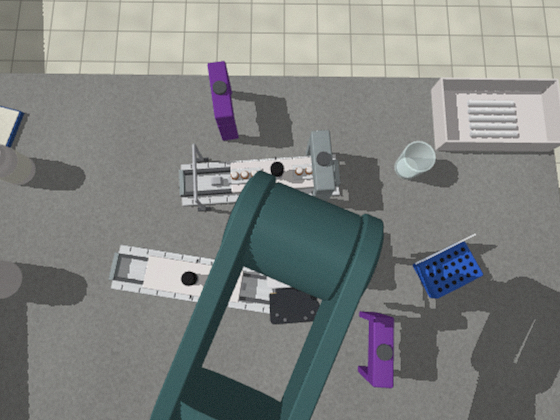

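The end views show the knob at top (276.6,168.9) and scene (327,240), with its top at z 0.100, so it is down. The empty slide's knob is still at top (190,279) and the gripper is clear. One last triangulation, then I hand in.

```bash
python3 - <<'E'
from h import *; from bench import robot
S={n:dict(np.load(n+".npz")) for n in("scene","top")}
a=tri(S["scene"],(334.9,224.),S["top"],(258.5,170.3));b=tri(S["scene"],(327.,239.9),S["top"],(276.6,168.9))
print(a.round(4),b.round(4),"moved",np.linalg.norm((b-a)[:2]).round(4))
print(np.linalg.norm(onz(S["top"],(276.6,168.9),.09)-onz(S["top"],(258.5,170.3),.09)))
print(robot.close_job())
E
```

```text
[ 0.6804 -0.0792  0.0827] [ 0.684  -0.1192  0.0804] moved 0.0401
0.039330404991568244
the job is handed in; nothing more can be done
None
```

I gripped the vial slide's index knob, pulled it up 20 mm and slid the carriage towards the grey reading head on the -y side. I then lowered the knob, let go and backed the arm clear. The job was handed in at about 11 s of the 32 s allowed; no verdict is reported.

- **Carriage travel:** the last check gave 40.1 mm from two views and 39.3 mm from the top view alone, against the 40 mm wanted.
- **Knob:** its top is at 0.100 m by depth, which is fully down. The triangulated height of its head came out 2.3 mm lower than at the start (0.080 against 0.083 m), about the camera calibration error.
- **Empty slide:** by eye, its knob is at the same place in the top view, pixel (190,279).
- **Contact:** the gripper is clear of everything, and wrist force read about 0 after release. While pulling, the downward force was 9 to 10 N, as the spring should give.

No check failed.

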